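Index a well plate under the read head

ROBOT

A 6-joint arm with a two-finger parallel gripper is mounted at the origin on the work surface. World frame = base frame: x ahead of the robot, y to its left, z up, the work surface at z = 0. Lengths are in m, angles in degrees, forces in N, time in s.
With the tool pointing down it reaches from about 0.375 to 0.9 m from the base axis. Payload 3.1 kg.
Tool frame: the origin (TCP) lies at the very end of the fingers, on their centre line; the grasp point (between the pads) lies 19 mm behind it; z points along the fingers, y is the direction in which the jaws open and shut (so a half turn about z gives the same grasp; the last joint's range is limited). The gripper opens to 85 mm and grips with 20 to 120 N. Pads are 22 mm wide; open, the fingers measure 114 mm over their backs; the gripper's body (76 mm by 85 mm) begins 54 mm behind the grasp point. The pads swing forward as they close: fully open they stand 13 mm farther back than shut.
Start: joints at [58.814, 30.224, 82.088, -0, 67.689, -10.227], TCP at [0.224, 0.584, 0.231] pointing down, gripper open.
Joint ranges: [-176.69, 176.69], [-43.24, 126.21], [12.49, 139.97], [-82, 262], [0, 151.66], [-163.58, 163.58]. Speed limits (degrees/s): [159.86, 159.86, 180, 180, 180, 180].

INTERFACE

Orientations are given as a 3x3 rotation matrix whose columns are the frame's x, y, z axes.
In Python, from rig import state, capture, get_calibration, finish_job, boxes_of gives the robot as it stands.
- The arm moves only by the shell command python3 -m inch 'ROWS'. ROWS is JSON, a list of rows, each a list of 3 entries, a list of its own where there are three numbers: the shift along the tool's x, y, z in mm, then the turn, a rotation vector about the tool's x, y, z in rad, then the opening, from 0 (shut) to 1 (fully open). In form: [[[tx, ty, tz], [rx, ry, rz], fingers], ...]. A call has 1 to 10 rows; each row shifts and turns the pose as measured when the row begins, along the tool's axes as they then stand; what a row does not reach is not made up. A row lasts 1/12 s, in which the tool goes at most 41.7 mm and 7.16 degrees, less where a joint would pass 70% of its speed; a pose out of reach is approached as far as the arm can. A call with a gripper value outside its range is refused whole. The fingers move at their own pace and stop on an object; the grip force is fixed at half the most. Time passes only in rows, so rows that do not move let the fingers close. It gives the time, the measured TCP pose, the force and the opening at its end, in the units of the state.
- state(): the state, without advancing time (a new reading comes with each control period).
- capture(name): name is "scene" or "top" or "wrist"; returns the picture (480x640x3 uint8, red, green, blue); there is no depth.
- get_calibration(name): a dict with "camera_matrix" (3x3 intrinsics, pixels), "k1" (the pictures are not rectified: a ray, as slopes to the right and down, at radius r is drawn at 1 + k1 r^2 times it, then the intrinsics apply), "position" and "orientation" of the camera in the world. Camera axes: x right, y up, looking along -z (the intrinsics and any distortion apply to the point x, -y, -z); pixel columns grow to the right and rows downward; lengths in m; the calibration is good to about 2 mm. A picture is of the moment at which its call begins: read the wrist's pose just before it. get_calibration takes no time and is no camera call; for the wrist camera it gives the pose at the moment of the call.
- finish_job(): hands the job in, once; it reports no verdict.
Trained networks look in the newest picture that a camera, given by its name, has taken for a name from the list of things; names that differ only in an ending like _2 or _b are one class to them, and where a whole thing is asked for, a point or a joint stands for the part that bears it (a point fixed in the world has none). Each returns a list of dicts, best first, with "confidence" (0 to 1); they miss things now and then, are a little off and sometimes report something else, mostly with a low value. They report only what shows in the picture. A call takes as long as a camera call. They do not tell look-alikes from the thing itself.
- boxes_of(camera, label): "extent" ([centre column, centre row, width, height] in pixels, round what is visible of it).
The state is a dict: "clock": time; "q": joint angles; "joint_velocities": joint speeds; "tau": joint torques, N m; "ee_pos": TCP position; "tool_rot": TCP orientation; "wrist_force": force on the tool from outside, world axes, zero at the start; "wrist_torque": the same for the moment, N m; "width": opening from 0.0 (shut) to 1.0 (fully open).
Only numpy, scipy, OpenCV 4.12 (cv2) and the standard library are available. Lean on these libraries where they do the work, as an engineer would, in place of code of your own. Each camera call takes 0.05 s, during which the arm holds its last target. There are 200 camera calls.

TASK

Wake the plate reader's lamp by pressing the yellow hinged paddle down to its stop for a moment and letting it spring back up. Then grip the red fin of the plate carriage and slide it gently along its rail to the left until you feel the ball plunger of the blue index block click into the carriage's notch, without running on past the notch or knocking anything else on the bench. Finish while still gripping the fin, holding the carriage still in the notch; do not let go.

Things in the scene. Friction and masses are not known exactly. Their poses are not given: they have to be found in the camera images.
- paddle_base: grey base plate of the lamp paddle, fixed to the bench, 135 x 90 x 12 mm; origin at the bench surface, 5 mm from the middle of the plate towards the hinge; its x axis points from the free (near) end of the paddle to the hinge (far end), z up. The hinge axis is parallel to its y axis, 45 mm along x, 37 mm up.
- paddle_pad (a point): middle of the black rubber pad (40 x 50 mm) on top of the yellow paddle plate (100 x 62 x 8 mm), 74 mm from the hinge. At rest the plate rises at 0.34 rad towards its free end and the pad is 67 mm above the bench; pressing moves the pad down by about 22 mm and a little outwards. Push down with closed fingertips: about 6 N starts it, about 10 N brings it to the stop.
- paddle (a joint): angle of the paddle in rad: 0 at rest (up), 0.30 at its stop (fully down); springs back up by itself
- stage: white base of the plate stage, fixed to the bench, 380 mm long with two steel rails; its y axis is the rail direction, in which the carriage must slide (to the robot's left), x points away from the robot across the rails, z up; origin at bench level, midway between the rails, 90 mm from the right-hand end.
- carriage: aluminium carriage (90 x 180 mm, top 35 mm above the bench) with a clear 24-well plate fixed on it (top 49 mm above the bench) and a red fin on its robot side. Slides along the stage's y only, on 170 mm of rail between end stops, about 1.2 N of friction; axes parallel to the stage's. It starts 0 to 40 mm from the right-hand end.
- fin (a point): middle of the top edge of the red fin, 96 mm above the bench. The fin is upright, 14 mm thick along the rail (grip across this), 30 mm wide across the rail and clear for 50 mm below its top edge. 78 mm from the middle of the rails on the robot's side.
- notch (a point): middle of the notch in the carriage's far edge: a 10 mm wide gap cut in the edge, 30 mm above the bench, 75 mm behind the fin in the direction of sliding, on the side away from the robot
- index_block: blue block (36 x 34 x 24 mm) with a black read head on top (to 88 mm above the bench), clamped to the stage's far side, at a different place each time, 40 to 150 mm of sliding ahead; does not move. Origin at bench level under the steel ball's rest position, so the ball is in line with its y = 0; axes parallel to the stage's.
- plunger (a point): tip of the 12 mm steel ball of the spring plunger, 30 mm above the bench, pressing on the carriage's far edge. Once the notch is within about 5 mm the ball drops in and pulls the carriage to the notch's centre (2 to 6 N); there it holds both ways, and pushing on past takes 8 to 13 N. In the notch, notch and the ball are level along the rail.
- tip_rack: red pipette-tip rack with white tips, 85 x 120 x 62 mm tall, behind the stage; loose bystander, leave alone; origin under its middle
- reagent: amber reagent bottle, 60 mm diameter, 130 mm tall, beyond the paddle; loose bystander, leave alone; origin under its middle
- waste_can: open steel waste can with a red collar, 141 mm diameter, 153 mm tall, at the right-hand end of the stage; loose bystander, leave alone; origin under its middle
- dishes: stack of three Petri dishes, 90 mm diameter, 44 mm tall, between the robot and the stage; loose bystander, leave alone; origin under its middle
- marker: blue and white marker lying on the bench, 125 mm long, 16 mm wide, 14 mm high, between the robot and the stage; loose bystander, leave alone; origin under its middle
- timer: white bench timer, 70 x 65 x 28 mm, to the left of the paddle; loose bystander, leave alone; origin under its middle
- tube_rack: blue tube rack with capped tubes, 60 x 200 x 75 mm tall, behind the stage; loose bystander, leave alone; origin under its middle
There are look-alikes about, which are no part of the job. What is shaped like the paddle_base but green or turquoise is not meant.

How it is judged (in metres and radians):
On the way, in this order (a step that is already met when the one before it is completed fails the run):
1. the paddle is pressed down to its stop (value of joint paddle above 0.27 rad), for 0.2 s.
2. the paddle has sprung back up (value of joint paddle below 0.05 rad), for 0.1 s.
3. the carriage sits in the notch, gripped by the fingers (y of notch in the frame of index_block between -0.002 and 0.002 m and contact force between the fingers and carriage above 10 N), for 0.2 s.
At the end, for the whole second after the job is handed in: the carriage's notch is within 2 mm of the plunger ball along the rail and still (under 10 mm/s), the fingers still grip the carriage by its fin (over 10 N of contact), and the paddle is up (under 0.05 rad) (all of step 3 and linear speed of carriage below 0.01 m/s and value of joint paddle below 0.05 rad); the arm keeps its last pose, push and grip.
It fails at once if the carriage runs more than 15 mm past the notch (y of notch in the frame of index_block above 0.015 m).
It fails at once if a bystander is moved by more than 20 mm (distance of any of tip_rack, reagent, waste_can, dishes, marker, timer, tube_rack from where it was at the start of the episode above 0.02 m).
It also fails if it takes over 54 s, if anything falls off the work surface, if the arm or the gripper's body presses on something with over 40 N, if the wrist force passes 120 N, or if a joint passes its speed limit or range.

## Working session

There is one attempt and no reset: what is moved stays moved. The work goes in short steps, Python scripts to look and compute and a shell command to move; the robot and the scene stay as the last step left them, time stands still between calls to the robot, and variables do not carry over. Pictures are saved under pics/ and viewed, about 8 in all and at most 12, crops included, and the job is handed in when it is done.

```bash
mkdir -p pics; ls
cat > h.py <<'E'
import numpy as np, cv2, json
from rig import state, capture, get_calibration, finish_job, boxes_of
def ray(cal,u,v):
    K=np.array(cal["camera_matrix"]);d=np.array([(u-K[0,2])/K[0,0],(v-K[1,2])/K[1,1]])
    s=d.copy()
    for _ in range(20): s=d/(1+cal["k1"]*(s@s))
    return np.array(cal["orientation"])@np.array([s[0],-s[1],-1.0])
def at_z(cal,u,v,z):
    r=ray(cal,u,v);p=np.array(cal["position"]);return p+r*(z-p[2])/r[2]
def proj(cal,P):
    K=np.array(cal["camera_matrix"]);c=np.array(cal["orientation"]).T@(np.array(P)-np.array(cal["position"]))
    s=np.array([c[0],-c[1]])/-c[2];s=s*(1+cal["k1"]*(s@s));return [K[0,0]*s[0]+K[0,2],K[1,1]*s[1]+K[1,2]]
E
python3 - <<'E'
from h import *
for c in ["scene","top"]:
    im=capture(c);cv2.imwrite(f"pics/{c}0.png",im[:,:,::-1])
    k=get_calibration(c);print(c,np.round(k["position"],3),np.round(k["orientation"],3).tolist(),k["k1"],np.round(k["camera_matrix"],1).tolist())
    for l in ["paddle_base","paddle_pad","carriage","fin","index_block","notch","plunger"]:
        print(l,[(np.round(b["extent"],1).tolist(),round(b["confidence"],2)) for b in boxes_of(c,l)][:4])
s=state();print(s["clock"],s["tool_rot"],s["wrist_force"])
E
```

```text
pics
scene [ 1.303 -0.396  1.032] [[0.504, -0.617, 0.605], [0.864, 0.362, -0.35], [-0.004, 0.699, 0.715]] -0.10777569849610055 [[454.2, 0.0, 317.3], [0.0, 454.2, 239.0], [0.0, 0.0, 1.0]]
paddle_base [([379.9, 190.2, 33.3, 34.5], 0.88), ([447.7, 171.9, 40.2, 36.4], 0.81), ([391.1, 231.6, 44.9, 43.5], 0.68), ([272.2, 311.2, 22.9, 35.1], 0.64)]
paddle_pad [([381.1, 183.3, 19.6, 26.2], 0.92), ([447.8, 166.8, 26.5, 23.5], 0.91), ([331.6, 168.6, 24.7, 24.9], 0.74), ([390.8, 221.9, 31.4, 32.1], 0.57)]
carriage [([262.1, 291.2, 77.2, 64.9], 0.96)]
fin [([261.1, 290.5, 74.3, 65.8], 0.58)]
index_block [([273.2, 310.7, 20.6, 38.4], 0.69)]
notch [([263.1, 289.3, 70.6, 70.6], 0.92), ([392.9, 223.5, 30.1, 25.8], 0.54)]
plunger [([271.5, 309.3, 22.2, 34.6], 0.98), ([406.1, 268.8, 28.1, 43.1], 0.43)]
top [0.251 0.083 1.268] [[-0.023, 0.978, -0.205], [-1.0, -0.022, 0.007], [0.002, 0.205, 0.979]] -0.07048456992899023 [[465.2, 0.0, 320.2], [0.0, 465.2, 240.3], [0.0, 0.0, 1.0]]
paddle_base [([232.7, 237.9, 35.6, 51.5], 0.84), ([101.8, 287.1, 42.3, 48.0], 0.79), ([236.2, 370.0, 33.9, 54.8], 0.62), ([229.7, 233.3, 25.7, 35.2], 0.58)]
paddle_pad [([96.8, 286.6, 29.8, 37.2], 0.71), ([232.8, 372.2, 30.6, 37.7], 0.71), ([230.3, 230.9, 26.2, 35.9], 0.7), ([195.4, 302.8, 33.1, 36.4], 0.63)]
carriage [([401.1, 230.1, 71.9, 57.9], 0.75)]
fin [([399.0, 227.8, 71.8, 58.4], 0.92), ([412.1, 290.2, 35.1, 34.2], 0.37), ([156.5, 251.8, 27.0, 30.7], 0.36)]
index_block [([402.0, 192.8, 19.7, 20.7], 0.51)]
notch [([341.4, 143.1, 43.4, 31.4], 0.46)]
plunger [([539.8, 228.4, 77.1, 62.6], 0.73)]
0.8 [[-9.33846164e-01  3.57674908e-01  3.79834219e-05]
 [ 3.57674909e-01  9.33846164e-01  4.06259149e-05]
 [-2.09398024e-05  5.15240718e-05 -9.99999998e-01]] [ 1.15343411 -0.46782675  0.72048212]
```

View pics/scene0.png

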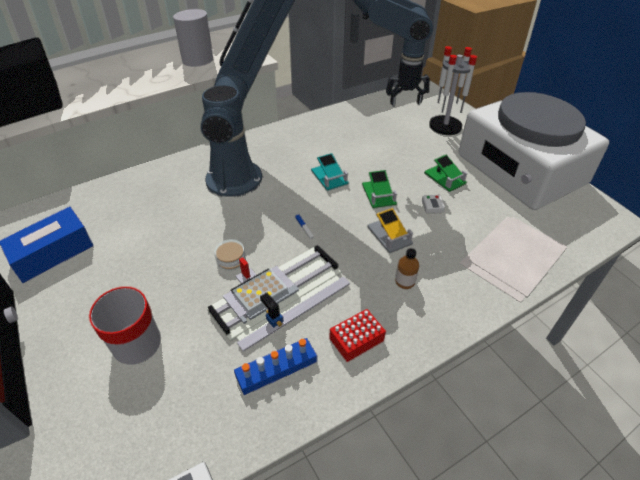

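View pics/top0.png

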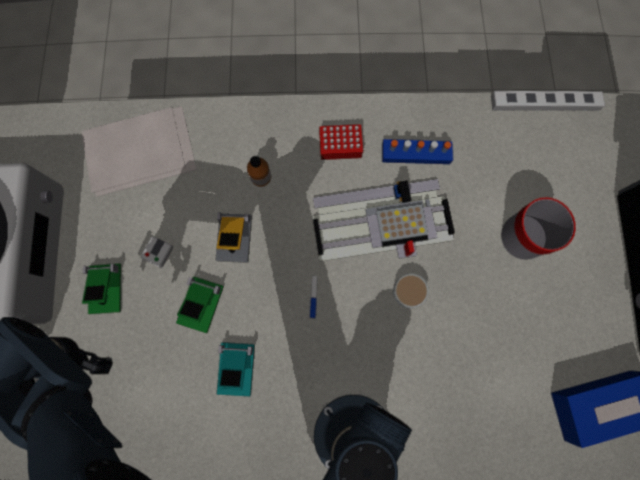

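Top view: the candidates for the paddle are yellow on grey (233,237), green (103,287), green (200,303) and turquoise (236,369). I choose the yellow one at (233,237), which is scene (390,228). The red fin is at top (409,248) and the blue index block at (402,190). I'll check the choice in one close crop.

Run:
```python
import cv2,numpy as np
t=cv2.imread("pics/top0.png")
a=cv2.resize(t[200:275,200:265],None,fx=4.6,fy=4.6,interpolation=cv2.INTER_CUBIC)
b=cv2.resize(t[175:265,305:465],None,fx=5,fy=5,interpolation=cv2.INTER_CUBIC)
s=cv2.imread("pics/scene0.png")
c=cv2.resize(s[240:350,205:355],None,fx=3.3,fy=3.3,interpolation=cv2.INTER_CUBIC)
o=np.zeros((345+450,800,3),np.uint8)
o[:a.shape[0],:a.shape[1]]=a; o[:345,300:300+c.shape[1]]=c[:345,:500]; o[345:345+b.shape[0],:b.shape[1]]=b
cv2.imwrite("pics/crop1.png",cv2.resize(o,None,fx=.75,fy=.75,interpolation=cv2.INTER_AREA));print(a.shape,b.shape,c.shape)
```

```text
(345, 299, 3) (450, 800, 3) (363, 495, 3)
```

View pics/crop1.png

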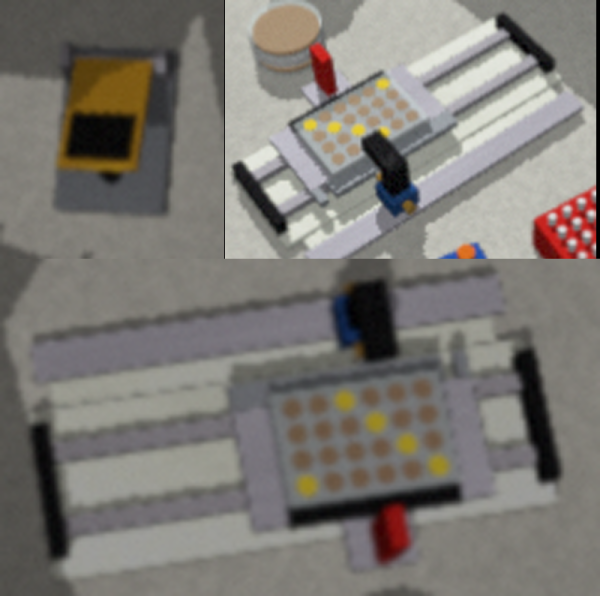

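The crop confirms it: the yellow plate with its black pad (229,239 in the top picture) sits on a grey base. The fin and carriage are clear, and the blue block is on the far side at about (398,190).

Run:
```python
from h import *
t=get_calibration("top");s=get_calibration("scene")
P=lambda x,y:(200+x/3.45,200+y/3.45)
S=lambda x,y:(305+x/3.75,175+(y-258.75)/3.75)
C=lambda x,y:(205+(x-225)/2.475,240+y/2.475)
def tri(a,b):
    A=np.zeros((3,3));v=np.zeros(3)
    for c,p in ((t,a),(s,b)):
        d=ray(c,*p);d/=np.linalg.norm(d);M=np.eye(3)-np.outer(d,d);A+=M;v+=M@np.array(c["position"])
    return np.linalg.solve(A,v).round(3)
print("pad",at_z(t,*P(101,136),.067).round(4), tri(P(101,136),(390.5,217)))
c=[at_z(t,*P(*q),.012)[:2] for q in((68,45),(177,48),(167,213),(55,208))];print("base",np.round(c,3).tolist(),np.mean(c,0))
d=(c[0]+c[1]-c[2]-c[3]);print("base yaw",np.degrees(np.arctan2(d[1],d[0])))
for q in (((55,449),(520,381)),((70,522),(535,454))):
    a,b=[at_z(t,*S(*z),.02)[:2] for z in q];print("rail",a.round(3),b.round(3),np.degrees(np.arctan2(*(a-b)[::1])))
print("fin top?",at_z(t,*S(397,508),.096).round(3),tri(S(397,508),C(320,46)))
print("block top", at_z(t,*S(347,318),.05).round(3),"carr edges L/R z.035",at_z(t,*S(250,455),.035).round(3),at_z(t,*S(478,420),.035).round(3))
print("dishes",at_z(t,411,290,.044).round(3),"marker",at_z(t,313,298,.014).round(3),"timer",at_z(t,156,250,.028).round(3),"reagent",at_z(t,259,170,.1).round(3))
```

```text
pad [0.51   0.3154 0.067 ] [0.514 0.321 0.061]
base [[0.598, 0.354], [0.593, 0.265], [0.458, 0.272], [0.464, 0.362]] [0.52844667 0.31348773]
base yaw -3.0597831147249175
rail [0.553 0.075] [ 0.598 -0.273] -7.307386396237721
rail [0.498 0.066] [ 0.542 -0.28 ] -7.177004403376875
fin top? [ 0.488 -0.159  0.096] [ 0.485 -0.156  0.109]
block top [ 0.64 -0.14  0.05] carr edges L/R z.035 [ 0.542 -0.066  0.035] [ 0.565 -0.235  0.035]
dishes [ 0.368 -0.162  0.044] marker [0.355 0.098 0.014] timer [0.493 0.524 0.028] reagent [0.69  0.233 0.1  ]
```

```bash
python3 -m inch '[[[0,0,0],[0,0,-0.123],0],[[0,0,0],[0,0,-0.123],0],[[0,0,0],[0,0,-0.123],0],[[0,0,0],[0,0,-0.123],0],[[-25,-30,0],[0,0,0],0],[[-25,-30,0],[0,0,0],0],[[-25,-30,0],[0,0,0],0],[[-25,-30,0],[0,0,0],0],[[-25,-30,0],[0,0,0],0],[[0,0,0],[0,0,0],0]]'
cat >> h.py <<'E'
def go(p,yaw):
    """shift (mm, tool axes) and rz (rad) to world p with tool y at yaw deg; also tilt"""
    s=state();R=np.array(s["tool_rot"]);a=np.radians(yaw);y=np.array([np.cos(a),np.sin(a),0]);z=np.array([0,0,-1.]);W=np.c_[np.cross(y,z),y,z]
    print("shift",(R.T@(np.array(p)-s["ee_pos"])*1000).round(1),"rot",cv2.Rodrigues(R.T@W)[0].ravel().round(4),"pos",np.round(s["ee_pos"],4),"F",np.round(s["wrist_force"],1),"t",s["clock"],"w",round(s["width"],3))
E
python3 -c "
from h import *
go([.507,.315,.12],97.25)"
```

```text
clock: 1.63
ee_pos: [0.3724, 0.4519, 0.2315]
tool_rot: [[-0.988, -0.153, 0.003], [-0.153, 0.988, 0.004], [-0.004, 0.003, -1.0]]
wrist_force: [-0.5, 0.4, -0.0]
width: -0.003
shift [-111.8 -156.3  111.3] rot [0.0035 0.0036 0.0268] pos [0.3724 0.4519 0.2315] F [-0.5  0.4 -0. ] t 1.6333 w -0.003
```

```bash
python3 -m inch '[[[-19,-26,18],[0,0,0.014],0],[[-19,-26,18],[0,0,0.014],0],[[-19,-26,18],[0,0,0],0],[[-19,-26,18],[0,0,0],0],[[-19,-26,18],[0,0,0],0],[[-17,-26,18],[0,0,0],0],[[0,0,0],[0,0,0],0],[[0,0,0],[0,0,0],0]]'
python3 - <<'E'
from h import *
go([.507,.315,.08],97.25)
im=capture("wrist");k=get_calibration("wrist");cv2.imwrite("pics/w1.png",im[:,:,::-1])
print(boxes_of("wrist","paddle_pad")[:2],proj(k,[.509,.315,.067]),k["position"])
E
```

```text
clock: 2.3
ee_pos: [0.5135, 0.31, 0.1225]
tool_rot: [[-0.993, -0.12, 0.012], [-0.12, 0.993, 0.013], [-0.014, 0.012, -1.0]]
wrist_force: [-0.8, -0.0, 0.6]
width: -0.003
shift [ 6.4  5.3 42.5] rot [ 0.0119  0.0136 -0.0063] pos [0.5135 0.31   0.1225] F [-0.8 -0.   0.6] t 2.3 w -0.003
[{'extent': [506.4, 49.5, 156.8, 99.0], 'confidence': 0.76}, {'extent': [331.5, 260.1, 117.2, 107.2], 'confidence': 0.72}] [np.float64(332.50270997246207), np.float64(248.09845719828505)] [0.42984719 0.29672296 0.26328589]
```

View pics/w1.png

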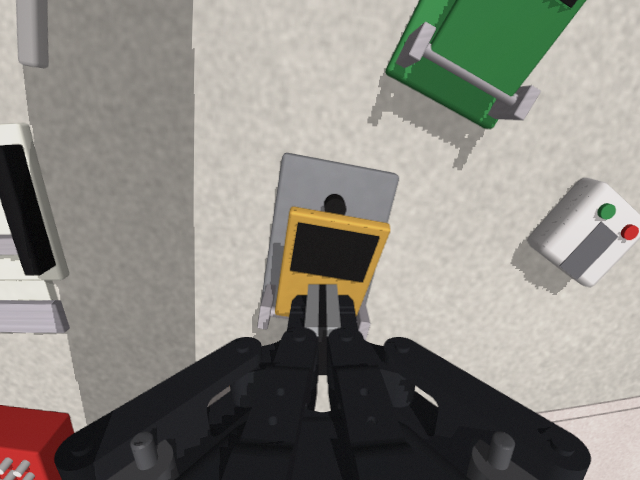

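The wrist view shows the pad centred at (334,252), against my prediction of (332,248). The position holds to about 2 mm, so I'll press.

```bash
python3 -m inch '[[[8,4,10],[0.012,0.013,0],0],[[1,1,12],[0,0,0],0],[[0,0,12],[0,0,0],0],[[0,0,10],[0,0,0],0],[[0,0,6],[0,0,0],0],[[0,0,6],[0,0,0],0]]'; python3 -c "
from h import *
go([.505,.315,.045],97.25)"
```

```text
clock: 2.9
ee_pos: [0.498, 0.3224, 0.0677]
tool_rot: [[-0.991, -0.131, 0.003], [-0.131, 0.991, 0.001], [-0.003, 0.0, -1.0]]
wrist_force: [-3.7, -2.2, 6.6]
width: 0.001
shift [-5.9 -8.3 22.7] rot [0.0002 0.0028 0.0052] pos [0.498  0.3224 0.0677] F [-3.7 -2.2  6.6] t 2.9 w 0.001
```

```bash
python3 -m inch '[[[-1,0,6],[0,0,0],0],[[0,0,6],[0,0,0],0],[[0,0,6],[0,0,0],0],[[0,0,6],[0,0,0],0]]';python3 -m inch '[[[0,0,5],[0,0,0],0],[[0,0,4],[0,0,0],0],[[0,0,3],[0,0,0],0]]'
```

```text
clock: 3.23
ee_pos: [0.4933, 0.3228, 0.045]
tool_rot: [[-0.991, -0.135, -0.007], [-0.135, 0.991, -0.004], [0.007, -0.003, -1.0]]
wrist_force: [-9.1, -5.1, 58.5]
width: -0.0
clock: 3.48
ee_pos: [0.4934, 0.3228, 0.0466]
tool_rot: [[-0.99, -0.138, -0.003], [-0.138, 0.99, -0.005], [0.004, -0.005, -1.0]]
wrist_force: [-3.4, -3.3, 9.2]
width: 0.0
```

```bash
python3 -m inch '[[[0,0,3],[0,0,0],0],[[0,0,3],[0,0,0],0],[[0,0,3],[0,0,0],0],[[0,0,3],[0,0,0],0],[[0,0,3],[0,0,0],0],[[0,0,3],[0,0,0],0]]'
python3 - <<'E'
from h import *
im=capture("wrist");k=get_calibration("wrist");cv2.imwrite("pics/w2.png",im[150:400,180:480,::-1]);go([.5,.315,.15],97.25)
E
```

```text
clock: 3.98
ee_pos: [0.4934, 0.3228, 0.0462]
tool_rot: [[-0.99, -0.143, 0.003], [-0.143, 0.99, -0.007], [-0.002, -0.007, -1.0]]
wrist_force: [-3.9, -3.0, 20.7]
width: -0.002
shift [  -5.7   -9.4 -103.8] rot [-0.0073  0.0024  0.0166] pos [0.4934 0.3228 0.0462] F [-4.2 -2.6 20. ] t 4.0333 w 0.002
```

View pics/w2.png

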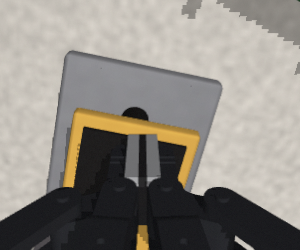

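Steady at z = 46 mm with 20 N, which means the paddle is on its stop. Next I release it and travel to the fin.

```bash
python3 -m inch '[[[0,0,-15],[0,0,0],0],[[0,0,-30],[0,0,0],0],[[0,0,-35],[0,0,0],0],[[0,0,-35],[0,0,0],0],[[-2,-30,-15],[0,0,0.01],0],[[-2,-40,0],[0,0,0],1],[[-2,-40,0],[0,0,0],1],[[-2,-40,0],[0,0,0],1],[[-2,-40,0],[0,0,0],1],[[0,-30,0],[0,0,0],1]]'; python3 -c "
from h import *
go([.46,-.155,.19],97.25)"
```

```text
clock: 4.87
ee_pos: [0.5395, 0.1105, 0.1884]
tool_rot: [[-0.988, -0.149, 0.027], [-0.149, 0.989, -0.001], [-0.026, -0.005, -1.0]]
wrist_force: [0.6, -0.9, 0.6]
width: 0.713
shift [ 118.2 -250.6   -3.6] rot [-0.0044  0.0264  0.0234] pos [0.5395 0.1105 0.1884] F [ 0.6 -0.9  0.6] t 4.8667 w 0.713
```

```bash
python3 -m inch '[[[15,-30,0],[0,0.013,0.012],1],[[15,-30,0],[0,0.013,0.012],1],[[15,-30,0],[0,0,0],1],[[15,-30,0],[0,0,0],1],[[15,-30,0],[0,0,0],1],[[15,-30,0],[0,0,0],1],[[12,-25,0],[0,0,0],1],[[0,0,0],[0,0,0],1],[[0,0,0],[0,0,0],1]]'
python3 - <<'E'
from h import *
go([.46,-.155,.19],97.25)
im=capture("wrist");k=get_calibration("wrist");cv2.imwrite("pics/w3.png",im[:,:,::-1])
print(boxes_of("wrist","fin")[:2],proj(k,[.487,-.158,.096]))
t=capture("top");a=t[205:275,200:265];cv2.imwrite("pics/t2.png",cv2.resize(a[:,:,::-1],None,fx=4,fy=4))
E
```

```text
clock: 5.62
ee_pos: [0.4655, -0.1218, 0.1882]
tool_rot: [[-0.993, -0.117, 0.01], [-0.117, 0.993, -0.008], [-0.009, -0.009, -1.0]]
wrist_force: [0.7, -0.1, -0.4]
width: 0.998
shift [  9.4 -32.4  -1.6] rot [-0.0092  0.0091 -0.0091] pos [ 0.4655 -0.1218  0.1882] F [ 0.7 -0.1 -0.4] t 5.6167 w 0.998
[{'extent': [286.4, 271.8, 191.1, 143.9], 'confidence': 0.93}] [np.float64(273.9705422877269), np.float64(255.094674420476)]
```

View pics/w3.png

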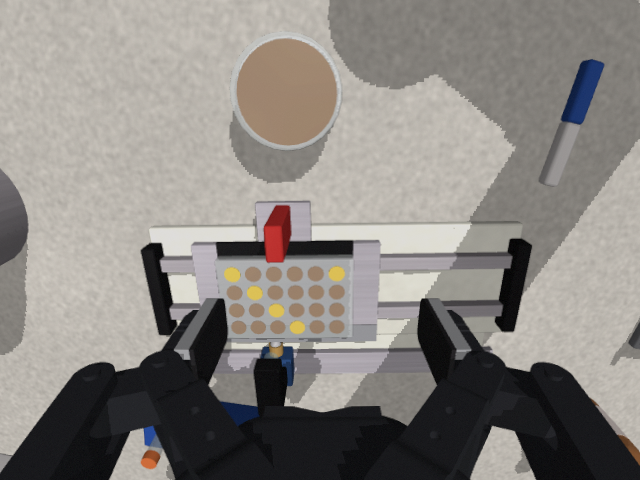

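Wrist view: the fin is at (278,233), the carriage is near the right-hand end stop, and the block and ball are at about (277,350). I'll fit the fin outline and zoom in on the ball.

Run:
```python
from h import *
from scipy.optimize import minimize
im=cv2.imread("pics/w3.png");k=get_calibration("wrist");print(np.round(k["position"],4))
h=cv2.cvtColor(im,cv2.COLOR_BGR2HSV);m=(((h[...,0]<8)|(h[...,0]>172))&(h[...,1]>130)).astype(np.uint8);m[:195]=0;m[275:]=0;m[:,:250]=0;m[:,310:]=0
def cost(p,full=False):
    a=np.radians(p[2]);X=np.array([np.cos(a),np.sin(a)]);Y=np.array([-X[1],X[0]])
    q=[proj(k,[*(np.array(p[:2])+i*.015*X+j*.007*Y),z]) for i in(-1,1) for j in(-1,1) for z in(.046,.096)]
    hu=cv2.convexHull((np.array(q)*16).astype(np.int32));r=np.zeros(m.shape,np.uint8);cv2.fillConvexPoly(r,hu,1,shift=4)
    if full: return hu
    return 1-(r&m).sum()/(r|m).sum()
best=min((minimize(cost,[.487+a,-.158+b,7.25],method="Nelder-Mead",options={"initial_simplex":[[.487+a,-.158+b,7.25],[.492+a,-.158+b,7.25],[.487+a,-.153+b,7.25],[.487+a,-.158+b,11]]}) for a in(-.01,0,.01) for b in (-.01,0,.01)),key=lambda r:r.fun)
print("fin",best.x.round(4),best.fun)
for n,(a,b) in {"near rail top edge":((163,258),(507,251)),"base near":((152,228),(520,223))}.items():
    d=at_z(k,*b,.025)-at_z(k,*a,.025);print(n,np.degrees(np.arctan2(-d[0],d[1])))
o=im.copy();cv2.polylines(o,[cost(best.x,True)],True,(0,255,0),1,shift=4)
A=cv2.resize(o[195:275,240:320],None,fx=5,fy=5,interpolation=cv2.INTER_CUBIC);B=cv2.resize(o[320:400,190:390],None,fx=4,fy=4,interpolation=cv2.INTER_CUBIC)
t=cv2.imread("pics/t2.png");c=np.zeros((720,800,3),np.uint8);c[:400,:400]=A;c[400:]=B;c[:t.shape[0],400:400+t.shape[1]]=t
cv2.imwrite("pics/crop2.png",cv2.resize(c,None,fx=.8,fy=.8,interpolation=cv2.INTER_AREA))
```

```text
[ 0.3829 -0.1304  0.3294]
fin [ 0.4778 -0.1572  3.8712] 0.06842105263157894
near rail top edge 8.360218898382511
base near 7.88225320759396
```

View pics/crop2.png

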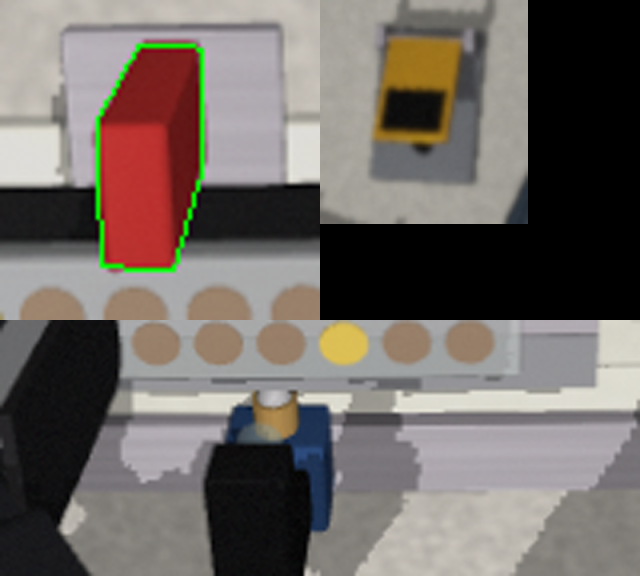

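The top view shows the paddle back up (pad shape as at the start). The fin fit is good at (0.478, −0.157). Next come the slide distance and the approach.

```bash
python3 - <<'E'
from h import *
k=get_calibration("wrist");b=at_z(k,275.6,343.5,.03);f=np.array([.4778,-.1572])
for yaw in (7.25,7.7):
    a=np.radians(yaw);Y=np.array([-np.sin(a),np.cos(a)]);X=np.array([Y[1],-Y[0]]);print(b.round(4),"slide",(b[:2]-f)@Y+.075,"across",(b[:2]-f)@X)
go([.478,-.157,.12],97.5)
E
python3 -m inch '[[[-5,-24,16],[0,0,0],1],[[-5,-10,16],[0,0,0],1],[[0,0,16],[0,0,0],1],[[0,0,14],[0,0,0],1],[[0,0,0],[0,0,0],1]]'; python3 -c "
from h import *
go([.478,-.157,.060],97.5)"
```

```text
[ 0.6194 -0.1548  0.03  ] slide 0.05948428737770205 across 0.14073678620278765
[ 0.6194 -0.1548  0.03  ] slide 0.058379433148589635 across 0.14061058667968318
shift [ -6.7 -37.4  68.6] rot [-0.0092  0.0092 -0.0098] pos [ 0.4661 -0.1201  0.1882] F [0.2 0.4 0.3] t 5.7667 w 0.998
clock: 6.18
ee_pos: [0.4857, -0.1478, 0.1258]
tool_rot: [[-0.991, -0.133, 0.016], [-0.133, 0.991, -0.009], [-0.015, -0.011, -1.0]]
wrist_force: [-0.7, 0.6, 0.4]
width: 0.999
shift [ 9.8 -7.4 65.7] rot [-0.0115  0.0147  0.0024] pos [ 0.4857 -0.1478  0.1258] F [-0.7  0.6  0.4] t 6.1833 w 0.999
```

```bash
python3 -m inch '[[[8,-6,8],[-0.011,0.014,0],1],[[2,-2,14],[0,0,0],1],[[0,0,14],[0,0,0],1],[[0,0,12],[0,0,0],1],[[0,0,0],[0,0,0],1]]'; python3 -c "
from h import *
go([.478,-.157,.060],97.5)"
```

```text
clock: 6.6
ee_pos: [0.4785, -0.1546, 0.0772]
tool_rot: [[-0.99, -0.143, 0.001], [-0.143, 0.99, -0.0], [-0.001, -0.0, -1.0]]
wrist_force: [-0.8, 0.1, 0.3]
width: 0.999
shift [ 0.8 -2.2 17.2] rot [-0.0005  0.0006  0.0125] pos [ 0.4785 -0.1546  0.0772] F [-0.8  0.1  0.3] t 6.6 w 0.999
```

```bash
python3 -m inch '[[[0,-2,10],[0,0,0.012],1],[[0,0,7],[0,0,0],1],[[0,0,0],[0,0,0],0.4],[[0,0,0],[0,0,0],0.25],[[0,0,0],[0,0,0],0.22]]'; python3 -m inch '[[[0,0,0],[0,0,0],0],[[0,0,0],[0,0,0],0],[[0,0,0],[0,0,0],0],[[0,0,0],[0,0,0],0],[[0,0,0],[0,0,0],0]]';python3 -c "
from h import *
go([.478,-.157,.060],97.5)"
```

```text
clock: 7.02
ee_pos: [0.48, -0.1568, 0.0604]
tool_rot: [[-0.991, -0.132, 0.002], [-0.132, 0.991, -0.001], [-0.002, -0.002, -1.0]]
wrist_force: [-1.0, 0.1, -0.6]
width: 0.603
clock: 7.43
ee_pos: [0.4806, -0.1574, 0.0616]
tool_rot: [[-0.991, -0.132, 0.004], [-0.132, 0.991, -0.003], [-0.004, -0.003, -1.0]]
wrist_force: [0.2, -0.1, -2.1]
width: 0.153
shift [2.5 0.7 1.6] rot [-0.0033  0.004   0.0019] pos [ 0.4806 -0.1574  0.0616] F [ 0.2 -0.1 -2.1] t 7.4333 w 0.153
```

Gripped: width 0.153, about 13 mm. Now slide left about 40 mm.

```bash
python3 -m inch '[[[0,4,0],[0,0,0],0],[[0,5,0],[0,0,0],0],[[0,5,0],[0,0,0],0],[[0,5,0],[0,0,0],0],[[0,5,0],[0,0,0],0],[[0,5,0],[0,0,0],0],[[0,4,0],[0,0,0],0],[[0,3,0],[0,0,0],0],[[0,0,0],[0,0,0],0]]'
cat >> h.py <<'E'
def rep(yaw=7.5):
    s=state();a=np.radians(yaw);Y=np.array([-np.sin(a),np.cos(a)]);X=np.array([Y[1],-Y[0]]);d=np.array(s["ee_pos"])[:2]-[.4806,-.1574];F=np.array(s["wrist_force"])
    R=np.array(s["tool_rot"]);print("slid",(d@Y*1000).round(1),"across",(d@X*1000).round(1),"dir",np.degrees(np.arctan2(-d[0],d[1])).round(2),"Falong",(F[:2]@Y).round(1),"Facross",(F[:2]@X).round(1),"Fz",F[2].round(1),"tooly",np.degrees(np.arctan2(R[1,1],R[0,1])).round(2),"t",s["clock"],"w",s["width"])
E
python3 -c "
from h import *
rep()"
```

```text
clock: 8.18
ee_pos: [0.4763, -0.1253, 0.0616]
tool_rot: [[-0.991, -0.131, 0.005], [-0.131, 0.991, -0.008], [-0.004, -0.009, -1.0]]
wrist_force: [1.5, 0.9, -2.0]
width: 0.155
slid 32.3 across -0.1 dir 7.63 Falong 0.7 Facross 1.7 Fz -2.0 tooly 97.54 t 8.1833 w 0.15457627166768698
```

```bash
python3 -m inch '[[[0,3,0],[0,0,0],0],[[0,4,0],[0,0,0],0],[[0,4,0],[0,0,0],0],[[0,3,0],[0,0,0],0],[[0,2,0],[0,0,0],0],[[0,0,0],[0,0,0],0]]';python3 -c "
from h import *
rep()
im=capture('wrist');k=get_calibration('wrist')
cv2.imwrite('pics/w4.png',cv2.resize(im[300:400,180:420,::-1],None,fx=3,fy=3,interpolation=cv2.INTER_CUBIC))"
```

```text
clock: 8.68
ee_pos: [0.474, -0.1084, 0.0616]
tool_rot: [[-0.991, -0.131, 0.005], [-0.131, 0.991, -0.009], [-0.004, -0.01, -1.0]]
wrist_force: [1.5, -1.3, -0.8]
width: 0.156
slid 49.5 across -0.1 dir 7.65 Falong -1.5 Facross 1.3 Fz -0.8 tooly 97.55 t 8.6833 w 0.15575472953733632
```

View pics/w4.png

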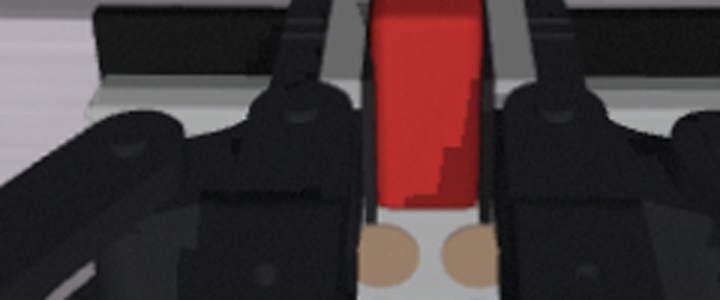

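The view shows the fin held squarely between the pads, but the notch is hidden. From here I go by force in small steps.

```bash
r(){ python3 -c "
from h import *
rep()"; }; python3 -m inch '[[[0,1.5,0],[0,0,0],0],[[0,1.5,0],[0,0,0],0]]' >/dev/null; r; python3 -m inch '[[[0,1.5,0],[0,0,0],0]]'>/dev/null; r;  python3 -m inch '[[[0,1.5,0],[0,0,0],0]]'>/dev/null; r
```

```text
slid 52.6 across -0.1 dir 7.63 Falong -3.7 Facross -2.0 Fz -1.1 tooly 97.56 t 8.9 w 0.15695038880232695
slid 54.2 across -0.1 dir 7.65 Falong -3.7 Facross -0.3 Fz -0.8 tooly 97.55 t 8.9833 w 0.15176552586475003
slid 56.1 across -0.2 dir 7.66 Falong -0.5 Facross 0.9 Fz 0.3 tooly 97.53 t 9.0667 w 0.1581405305210478
```

```bash
r(){ python3 -c "
from h import *
rep()"; }; for i in 1; do python3 -m inch '[[[0,1,0],[0,0,0],0]]' >/dev/null; r; python3 -m inch '[[[0,1,0],[0,0,0],0]]'>/dev/null; r;  python3 -m inch '[[[0,0,0],[0,0,0],0]]'>/dev/null; r; done
```

```text
slid 57.7 across -0.2 dir 7.65 Falong -1.0 Facross 0.2 Fz -0.0 tooly 97.52 t 9.15 w 0.15580532197133642
slid 58.7 across -0.1 dir 7.6 Falong -6.0 Facross -1.4 Fz -1.7 tooly 97.56 t 9.2333 w 0.15226425758887965
slid 58.8 across -0.2 dir 7.66 Falong -3.5 Facross -0.5 Fz -1.5 tooly 97.57 t 9.3167 w 0.1558096389812025
```

```bash
r(){ python3 -c "
from h import *
rep()"; };  python3 -m inch '[[[0,1,0],[0,0,0],0],[[0,0,0],[0,0,0],0]]' >/dev/null; r; for i in 1 2; do python3 -m inch '[[[0,-1,0],[0,0,0],0],[[0,0,0],[0,0,0],0]]' >/dev/null; r; python3 -m inch '[[[0,-1,0],[0,0,0],0],[[0,0,0],[0,0,0],0]]'>/dev/null; r; done
```

```text
slid 59.0 across -0.2 dir 7.65 Falong -1.5 Facross -0.1 Fz 0.3 tooly 97.58 t 9.4833 w 0.15395645810296274
slid 58.4 across -0.1 dir 7.64 Falong -2.8 Facross -0.2 Fz -1.2 tooly 97.54 t 9.65 w 0.155658212586377
slid 58.1 across -0.2 dir 7.67 Falong -1.1 Facross 0.5 Fz -1.1 tooly 97.52 t 9.8167 w 0.15879373061551216
slid 58.0 across -0.2 dir 7.66 Falong 0.5 Facross 0.9 Fz 0.1 tooly 97.52 t 9.9833 w 0.1548704417099732
slid 57.8 across -0.2 dir 7.67 Falong 1.1 Facross 1.4 Fz -0.1 tooly 97.53 t 10.15 w 0.15606131680412785
```

```bash
r(){ python3 -c "
from h import *
rep()"; };  python3 -m inch '[[[0,-2.5,0],[0,0,0],0]]' >/dev/null; r; python3 -m inch '[[[0,0,0],[0,0,0],0],[[0,0,0],[0,0,0],0]]' >/dev/null; r; python3 -m inch '[[[0,2.5,0],[0,0,0],0]]' >/dev/null; r; python3 -m inch '[[[0,2,0],[0,0,0],0]]' >/dev/null; r;  python3 -m inch '[[[0,0,0],[0,0,0],0],[[0,0,0],[0,0,0],0]]' >/dev/null; r
```

```text
slid 56.9 across -0.3 dir 7.77 Falong 13.3 Facross 6.5 Fz 1.3 tooly 97.47 t 10.2333 w 0.1558614961923646
slid 57.2 across -0.2 dir 7.68 Falong 1.5 Facross 1.0 Fz -0.4 tooly 97.54 t 10.4 w 0.15444483431533765
slid 58.8 across -0.1 dir 7.62 Falong -6.9 Facross -2.1 Fz -1.6 tooly 97.58 t 10.4833 w 0.15402750242200547
slid 59.3 across -0.1 dir 7.61 Falong -8.5 Facross -2.7 Fz -2.3 tooly 97.65 t 10.5667 w 0.1536715935694352
slid 58.4 across -0.2 dir 7.66 Falong 0.2 Facross 0.4 Fz -0.8 tooly 97.57 t 10.7333 w 0.15683529056798287
```

The detent resists both ways, +13 N on pulling back and −8.5 N on pushing on. It centres at about 58 mm of slide, and the camera estimate was 58–59 mm. I'll settle, take one last check and hand in.

```bash
python3 -m inch '[[[0,0,0],[0,0,0],0],[[0,0,0],[0,0,0],0],[[0,0,0],[0,0,0],0],[[0,0,0],[0,0,0],0],[[0,0,0],[0,0,0],0]]' >/dev/null;  python3 - <<'E'
from h import *
rep();a=capture("top")
im=np.vstack([cv2.resize(a[175:265,305:465],(800,450),interpolation=cv2.INTER_CUBIC)])
im[:150,:140]=cv2.resize(a[205:275,200:265],(140,150))
cv2.imwrite("pics/t3.png",im[:,:,::-1]);rep()
E
```

```text
slid 58.4 across -0.2 dir 7.66 Falong -0.5 Facross 1.2 Fz -1.2 tooly 97.54 t 11.15 w 0.15353231330658865
slid 58.4 across -0.2 dir 7.67 Falong -0.4 Facross 0.2 Fz -0.9 tooly 97.54 t 11.2 w 0.1562866459439535
```

View pics/t3.png

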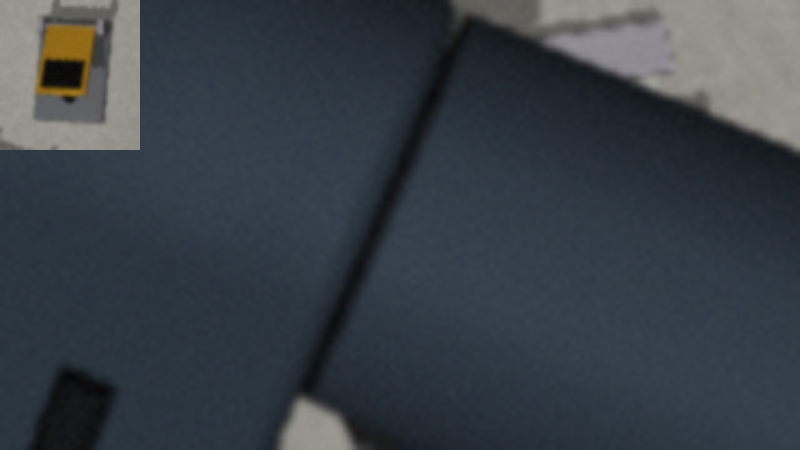

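The arm hides the stage from the top camera, but the inset shows the paddle up. The force check stands and the carriage is still, so I hand in.

```bash
python3 -c "
from h import *
print(finish_job())"
```

```text
the job is handed in; nothing more can be done
None
```

I pressed the yellow paddle to its stop, gripped the red fin and slid the carriage into the notch. The job is handed in with the fin still gripped, at 11.2 s on the clock; no verdict was reported.

- **Paddle:** it stayed on its stop for about 0.5 s, at a steady tip height of 46 mm with about 20 N at the end. The first touch of the stop briefly reached 58 N. The top picture showed the paddle back up after release and again just before I handed in.
- **Carriage:** it slid 58.4 mm along the rail. From the pictures I had expected 58 to 59 mm.
- **Notch:** the detent resisted both ways, 13 N pulling back and 8.5 N pushing on. At the end it stood still with under 1 N along the rail and the grip closed on the fin.
- **Not checked:** I could not see the notch and ball at the end. The arm hid the stage from the top camera and the gripper blocked the wrist view, so the click is judged by force and distance only. I did not check the bystanders in a final picture, but I felt no unexpected contact on the way.

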